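# Shut the food caddy and swing the guard over its latch button

### The job

With a fingertip, push down the open lid of the orange food waste caddy until it is fully shut; only then push the green guard arm round, by its upright fin, until its round pad sits centred over the black latch button and hides it, and leave it there. Use only the fingers, do not press the button or swing the lid wide open, and do not lift or shift the jar, cup, foil tray or spoon.

Things in the scene. Friction and masses are not known exactly. Their poses are not given: they have to be found in the camera images.
- caddy: Orange open-topped box, 200 (x) x 240 (y) x 150 (z) mm, walls 4 mm, fixed to the shelf; origin at the centre of its underside. Its front (the side that opens) faces its own -x; +y is its left as seen from the robot.
- lid (a joint): Angle of the orange lid, rad: 0 = fully shut (level, on its stop), grows as it opens upward (starts 0.35 to 0.8; stop at 1.3). A stiff friction hinge: the lid stays where it is left, and about 2 N down near its front edge closes it.
- lid_hinge (a point): Middle of the lid's hinge line (parallel to the caddy's y): 105 mm towards +x from the caddy's origin and 150 mm up. The hinge line lies in the lid's underside; the lid plate is 10 mm thick, 250 mm wide and reaches 215 mm from the hinge to the front. Button and guard ride on it; its left (+y) half is bare from 25 mm beside the middle line outward.
- lid_edge (a point): Middle of the lid's front top edge, 215 mm from the hinge line, 10 mm above the lid's underside.
- button (a joint): Travel of the black latch button, m: 0 = up, 0.004 = fully in (about 5 N; it starts to move at 1 N). To be left unpressed: 0.002 or more counts as pressed.
- button_top (a point): Centre of the button's top: a black cap of 24 mm diameter, 165 mm from the hinge line towards the front on the lid's middle line; its top is 11 mm above the lid's top.
- guard (a joint): Angle of the green guard arm about an axis normal to the lid, rad: 0 = arm points to the front, pad centred over the button; positive = counter-clockwise from above (at +1.57 it points to the caddy's -y, the right). Starts 0.8 to 1.7; stops at -0.8 and 2.0, so it can overshoot. It stays where left (friction 0.08 N m, about 1.2 N at the fin).
- guard_pivot (a point): Guard's pivot on the lid's top: 75 mm from the hinge line towards the front, on the middle line. The hub is 30 mm in diameter and 26 mm tall; the arm is 12 mm wide.
- guard_fin (a point): Middle of the guard's upright fin, 70 mm from the pivot along the arm, 41 mm above the lid's top. The fin stands on the arm along its length: 55 mm long (45 to 100 mm from the pivot), 5 mm thick, from 24 to 58 mm above the lid's top.
- guard_pad (a point): Centre of the round green pad at the arm's end, 90 mm from the pivot: 44 mm in diameter, from 16 to 24 mm above the lid's top, so it passes 5 mm above the button.
- jar: Clear glass jam jar with a steel cap, 72 mm in diameter, 110 mm tall, 0.3 kg, loose; origin at the centre of its underside. Leave alone.
- cup: White plastic cup, rim 76 mm in diameter, 95 mm tall, 60 g, loose; origin at the centre of its underside. Leave alone.
- tray: Aluminium foil tray, 160 x 110 x 35 mm, loose; origin at the centre of its underside. Leave alone.
- spoon: White plastic spoon, 170 mm long, lying on the shelf in front of the caddy, along its own x. Leave alone.

How it is judged (in metres and radians):
On the way, in this order (a step that is already met when the one before it is completed fails the run):
1. the lid is pushed fully shut, with the guard still to the side (value of joint lid below 0.04 rad and value of joint guard above 0.4 rad), for 0.2 s.
2. the guard is turned over the button, the lid being shut (value of joint lid below 0.04 rad and value of joint guard between -0.13 and 0.13 rad), for 0.2 s.
At the end, for the whole second after the job is handed in: The lid is shut (within 0.04 rad), the guard rests within 0.13 rad of straight over the button (pad centre within 12 mm of it), the button is up, and jar, cup, tray and spoon are within 20 mm of their starts (all of step 2 and value of joint button below 0.002 m and velocity of joint guard between -0.02 and 0.02 rad/s and distance of each of jar, cup, tray, spoon from where it was at the start of the episode below 0.02 m); the robot touches nothing.
It fails at once if something other than the fingers pushes on the caddy, its lid or guard (over 3 N) (contact force between the arm and caddy above 3 N).
It fails at once if the button is pressed (2 mm or more) (value of joint button above 0.002 m).
It fails at once if the lid is raised wider than it can start (over 0.95 rad) (value of joint lid above 0.95 rad).
It fails at once if the guard is turned towards the button (below 0.4 rad) while the lid is open (over 0.15 rad) (value of joint guard below 0.4 rad and value of joint lid above 0.15 rad).
It fails at once if jar, cup, tray or spoon is moved more than 20 mm, lifted or knocked over (distance of any of jar, cup, tray, spoon from where it was at the start of the episode above 0.02 m or angle between any of jar, cup, tray, spoon's own z axis and vertical above 0.3 rad).
It also fails if it takes over 51 s, if anything falls off the work surface, if the arm or the gripper's body presses on something with over 40 N, if the wrist force passes 120 N, or if a joint passes its speed limit or range.

### The arm

A 6-joint arm with a two-finger parallel gripper is mounted at the origin on the work surface. World frame = base frame: x ahead of the robot, y to its left, z up, the work surface at z = 0. Lengths are in mm, angles in rad, forces in N, time in s.
With the tool pointing down it reaches from about 325 to 900 mm from the base axis. Payload 6.1 kg.
Tool frame: the origin (TCP) lies midway between the tips of the shut fingers; the grasp point (between the pads) lies 19 mm behind it (r.grip_point_offset is the z of the grasp point in the tool frame, in mm); z points along the fingers, y is the direction in which the jaws open and shut (so a half turn about z gives the same grasp; the last joint's range is limited). The gripper opens to 87 mm and grips with 3 to 60 N. Pads are 19 mm wide; open, the fingers measure 117 mm over their backs; the gripper's body (75 mm by 190 mm) begins 51 mm behind the grasp point.
Start: joints at [1.094, 0.22, 1.526, -0, 1.395, -0.126], TCP at [214.779, 586.929, 222.538] pointing down, gripper open.
Joint ranges: [-2.98, 2.98], [-0.91, 2.08], [0.09, 2.57], [-1.24, 4.39], [0.2, 2.65], [-2.68, 2.68]. Speed limits (rad/s): [2.57, 2.57, 3.01, 3.14, 3.14, 3.14].

### API

Orientations are given as a unit quaternion [w, x, y, z].
In Python, from cell import r gives the robot as it stands.
- The arm moves only by the shell command python3 -m crank 'ROWS' [FORCE]. ROWS is JSON, a list of rows, each a list of 3 entries, a list of its own where there are three numbers: the shift along the tool's x, y, z in m, then the turn about the tool's z in rad, then the opening, from -1 (shut) to 1 (fully open). In form: [[[x, y, z], turn, jaw], ...]. A call has 1 to 12 rows; each row shifts and turns the commanded pose from where the row before left it, along the tool's axes as they then stand; what a row does not reach is not made up. A row lasts 1/12 s, in which the tool goes at most 41.7 mm and 7.16 degrees, less where a joint would pass 70% of its speed; a pose out of reach is approached as far as the arm can. A call is refused whole if a number of a shift passes 0.0417 or a number of a turn 0.125, either way. A call with a gripper value outside its range is refused whole. The fingers move at their own pace and stop on an object; FORCE is the grip in N (left out, the last holds). Time passes only in rows, so rows that do not move let the fingers close. It gives the time, the measured TCP pose, the force and the opening at its end, in the units of the state.
- r.read_state(): the state, without advancing time (a new reading comes with each control period).
- r.grab_frame(name): name is "side" or "top"; returns a dict with "color" (420x560x3 uint8, blue, green, red), "fov_y" (degrees; the focal length in pixels is half the picture's height over the tangent of half this angle, whatever the lens; pixels are square), "cx", "cy" (the principal point, pixels), "pose" (4x4, takes a point from camera to world coordinates). Camera axes: x right, y down, z forward; pixel columns grow to the right and rows downward; lengths in mm; the calibration is good to about 2 mm. A picture is of the moment at which its call begins. There is no depth.
- r.finish_job(): hands the job in, once; it reports no verdict.
The state is a dict: "clock": time; "qpos": joint angles; "joint_velocities": joint speeds; "joint_efforts": joint torques, N m; "position": TCP position; "tcp_rot": TCP orientation; "ft_force": force on the tool from outside, world axes, zero at the start; "ft_torque": the same for the moment, N m; "opening": opening from 0.0 (shut) to 1.0 (fully open).
Only numpy, scipy, OpenCV 4.12 (cv2) and the standard library are available. Lean on these libraries where they do the work, as an engineer would, in place of code of your own. Each camera call takes 0.05 s, during which the arm holds its last target.

## Working session

There is one attempt and no reset: what is moved stays moved. The work goes in short steps, Python scripts to look and compute and a shell command to move; the robot and the scene stay as the last step left them, time stands still between calls to the robot, and variables do not carry over. Pictures are saved under pics/ and viewed, and the job is handed in when it is done.

```bash
mkdir -p pics; ls
python3 - <<'E'
from cell import r
import cv2
print(r.read_state())
for n in("side","top"):
    f=r.grab_frame(n); cv2.imwrite(f"pics/{n}0.png",f["color"]); print(n,f["fov_y"],f["cx"],f["cy"],f["pose"])
E
```

```text
pics
{'clock': 0.0, 'qpos': array([ 1.09389883e+00,  2.21222852e-01,  1.52763165e+00,  1.32094429e-05,
        1.39467623e+00, -1.26097307e-01]), 'joint_velocities': array([ 5.62761216e-04,  1.01797056e-03, -1.21398279e-03,  2.33414680e-05,
        1.00034394e-03, -9.16975582e-04]), 'joint_efforts': array([ 2.30558413e-03, -4.94610786e+01, -3.87378323e+01,  7.01345061e-02,
        5.73600142e-02, -1.71006745e-04]), 'position': array([214.49062808, 586.3796083 , 221.42840627]), 'tcp_rot': array([-2.93963816e-04,  1.74503173e-01,  9.84656135e-01, -9.23395071e-04]), 'ft_force': array([-0.42040394, -0.72856064,  0.55043038]), 'ft_torque': array([-0.04733846,  0.02296623,  0.00621725]), 'opening': 1.0019919570081015}
side 43.61811726371477 279.5656679616704 210.23435832383691 [[ 8.89851422e-01 -3.40523788e-01  3.03657696e-01  1.81879136e+02]
 [-4.56120186e-01 -6.79854646e-01  5.74240399e-01 -6.60505127e+02]
 [ 1.09005796e-02 -6.49493041e-01 -7.60289397e-01  1.09793932e+03]
 [ 0.00000000e+00  0.00000000e+00  0.00000000e+00  1.00000000e+00]]
top 53.83999941529094 285.06620846580324 207.4278727874658 [[-7.13574558e-04 -9.99467350e-01  3.26267949e-02  5.20899428e+02]
 [-9.99884362e-01  2.17491575e-04 -1.52057937e-02  9.83348370e+01]
 [ 1.51905983e-02 -3.26338724e-02 -9.99351928e-01  1.11185040e+03]
 [ 0.00000000e+00  0.00000000e+00  0.00000000e+00  1.00000000e+00]]
```

View pics/side0.png

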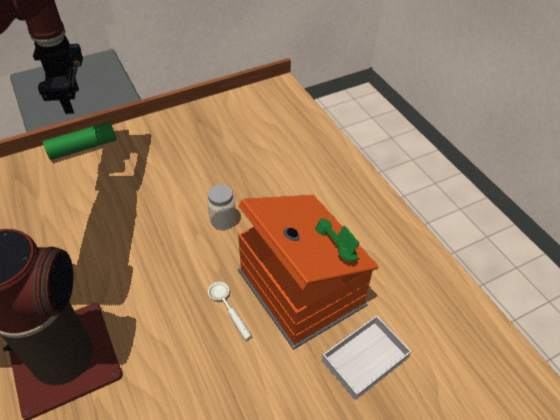

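View pics/top0.png

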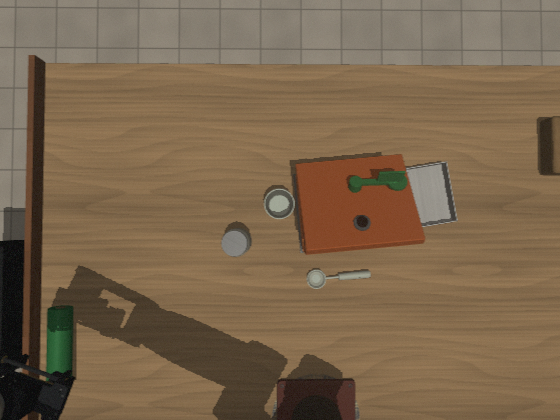

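```bash
cat > h.py <<'E'
import numpy as np,cv2
from cell import r
def ray(f,p):
    h=f["color"].shape[0]; F=h/2/np.tan(np.radians(f["fov_y"]/2))
    T=np.array(f["pose"]); d=T[:3,:3]@np.array([(p[0]-f["cx"])/F,(p[1]-f["cy"])/F,1.]); return T[:3,3],d/np.linalg.norm(d)
def tri(f1,p1,f2,p2):
    a,u=ray(f1,p1); b,v=ray(f2,p2)
    s=np.linalg.lstsq(np.c_[u,-v],b-a,rcond=None)[0]
    A=a+s[0]*u;B=b+s[1]*v
    return (A+B)/2,np.linalg.norm(A-B)
def plane(f,p,z):
    a,u=ray(f,p); return a+u*(z-a[2])/u[2]
def masks(f):
    hsv=cv2.cvtColor(f["color"],cv2.COLOR_BGR2HSV)
    o=cv2.inRange(hsv,(3,190,60),(14,255,255)); g=cv2.inRange(hsv,(50,120,30),(85,255,255))
    k=cv2.inRange(hsv,(0,0,0),(180,255,45))
    return o,g,k
E
python3 - <<'E'
from h import *
for n in("side","top"):
    f=r.grab_frame(n);c=f["color"]
    o,g,k=masks(f)
    x0,y0,x1,y1=(225,180,385,345) if n=="side" else (280,140,440,265)
    big=cv2.resize(c[y0:y1,x0:x1],None,fx=4.5,fy=4.5,interpolation=cv2.INTER_CUBIC)[:600]
    cv2.imwrite(f"pics/{n}z.png",big)
    for m,nm in((g,"g"),(k,"k")):
        N,l,s,ce=cv2.connectedComponentsWithStats(m)
        for i in range(1,N):
            if s[i,4]>20 and x0<ce[i][0]<x1 and y0<ce[i][1]<y1: print(n,nm,s[i],ce[i].round(1))
E
```

```text
side g [316 219  43  42 747] [340.1 239.6]
side k [287 229  11   9  72] [292.  232.6]
top k [357 216  11  11  78] [361.8 221.1]
```

View pics/sidez.png

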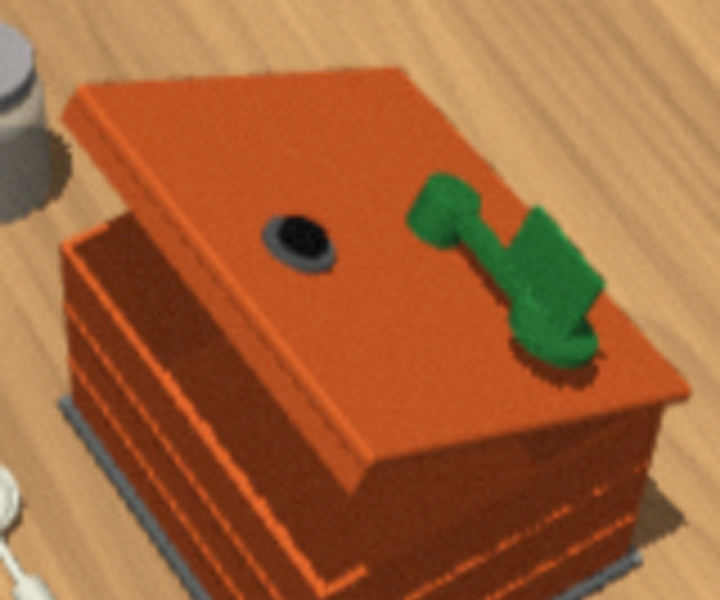

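View pics/topz.png

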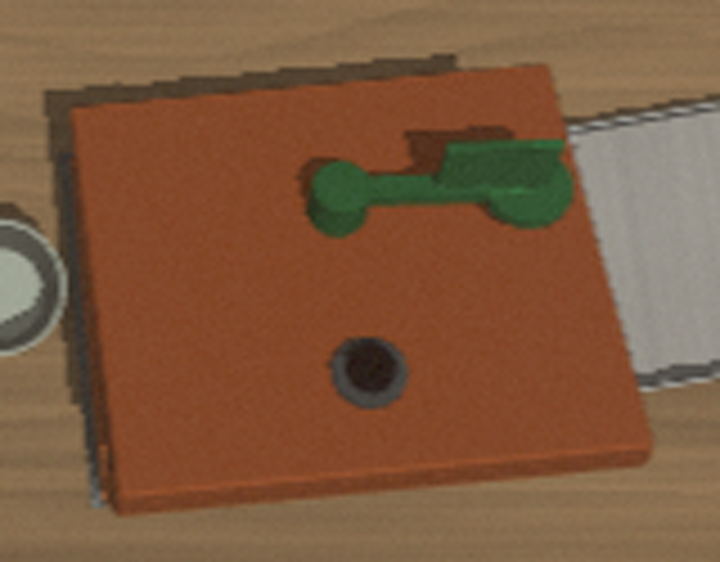

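Side view: the lid is open, with its top corners at crop (80,88), (402,68), (690,392) and (372,462). The button is near (292,233), and the guard points to the right (-y). The top view matches. I'll triangulate from these.

Run:
```python
from h import *
S=r.grab_frame("side");T=r.grab_frame("top")
s={"FL":(80,88),"BL":(402,68),"BR":(690,392),"FR":(372,462),"btn":(305,237),"hub":(450,189)}
t={"FL":(116,490),"BL":(74,108),"BR":(548,66),"FR":(650,442),"btn":(371,367),"hub":(341,186)}
P={}
for k in s:
    p,e=tri(S,np.array(s[k])/4.5+(225,180),T,np.array(t[k])/4.5+(280,140)); P[k]=p; print(k,p.round(1),round(e,1))
n=np.cross(P["FR"]-P["FL"],P["BL"]-P["FL"]); n/=np.linalg.norm(n); n*=np.sign(n[2]); print("n",n,"angle",np.arccos(n[2]))
B=(P["BL"]+P["BR"])/2; F=(P["FL"]+P["FR"])/2; print("len",np.linalg.norm(F-B),"w",np.linalg.norm(P["FL"]-P["FR"]),np.linalg.norm(P["BL"]-P["BR"]))
print("yaw from fr",np.arctan2(*(P["FL"]-P["FR"])[[1,0]])-np.pi/2,"bk",np.arctan2(*(P["BL"]-P["BR"])[[1,0]])-np.pi/2,"btn-hub",np.arctan2(*(P["hub"]-P["btn"])[[1,0]]))
print("B",B,"F",F, "pitch",np.arctan2(F[2]-B[2],np.linalg.norm((F-B)[:2])))
for nm,px,z in(("cup",(279,204),95),("jar",(235,241),110),("spoonL",(316,278),5),("spoonR",(370,273),5)): print(nm,plane(T,px,z).round(0))
```

```text
FL [463.   42.2 250.6] 0.4
BL [654.2  56.7 155.7] 2.7
BR [ 675.5 -188.8  155.6] 0.5
FR [ 484.9 -205.9  251.3] 0.7
btn [520.3 -78.9 239.9] 1.9
hub [606.7 -69.1 216.9] 0.3
n [0.44138486 0.0417818  0.89634462] angle 0.4593415430037359
len 213.98640096299224 w 248.9971951958278 246.4422158956879
yaw from fr 0.08826013294718149 bk 0.08619678761981264 btn-hub 0.1123102548602653
B [664.85796361 -66.03096098 155.62194707] F [473.9277626  -81.8568624  250.93920145] pitch 0.46166122309147645
cup [563.  98.  95.]
jar [473. 204. 110.]
spoonL [369.  -1.   5.]
spoonR [ 382. -145.    5.]
```

```bash
python3 -m crank '[[[0,0,-0.04],0,-1],[[0,0,-0.04],0,-1],[[-0.023,-0.0236,0],0,-1],[[-0.023,-0.0236,0],0,-1],[[-0.023,-0.0236,0],0,-1],[[-0.023,-0.0236,0],0,-1],[[-0.023,-0.0236,0],0,-1],[[-0.023,-0.0236,0],0,-1],[[-0.023,-0.0236,0],0,-1],[[-0.023,-0.0236,0],0,-1],[[-0.023,-0.0236,0],0,-1],[[-0.023,-0.0236,0],0,-1]]' 10
python3 -m crank '[[[-0.023,-0.0236,0],0,-1],[[-0.023,-0.0236,0],0,-1],[[-0.023,-0.0236,0],0,-1],[[-0.023,-0.0236,0],0,-1],[[-0.023,-0.0236,0],0,-1],[[-0.023,-0.0236,0],0,-1],[[-0.023,-0.0236,0],0,-1],[[-0.023,-0.0236,0],0,-1],[[-0.023,-0.0236,0],0,-1],[[-0.023,-0.0236,0],0,-1],[[0,0,0],0,-1],[[0,0,0],0,-1]]'
```

```text
clock: 1.3
position: [349.9, 284.8, 302.7]
tcp_rot: [0.0, 0.174, 0.985, 0.0]
ft_force: [1.0, 0.8, 0.1]
opening: 0.167
clock: 2.3
position: [484.7, -15.7, 302.2]
tcp_rot: [-0.0, 0.176, 0.984, 0.0]
ft_force: [-0.5, 0.7, -0.9]
opening: 0.003
```

```bash
python3 -m crank '[[[0,0,0.025],0,-1],[[0,0,0.02],0,-1],[[0,0,0.01],0,-1],[[0,0,0.01],0,-1],[[0,0,0.01],0,-1],[[0,0,0.01],0,-1],[[0,0,0.01],0,-1],[[0,0,0],0,-1]]'
python3 - <<'E'
from h import *
for n in("side","top"): cv2.imwrite(f"pics/{n}1.png",r.grab_frame(n)["color"])
E
```

```text
clock: 2.97
position: [483.6, -14.0, 205.4]
tcp_rot: [-0.001, 0.174, 0.985, 0.0]
ft_force: [0.2, -0.3, -1.1]
opening: 0.008
```

View pics/side1.png

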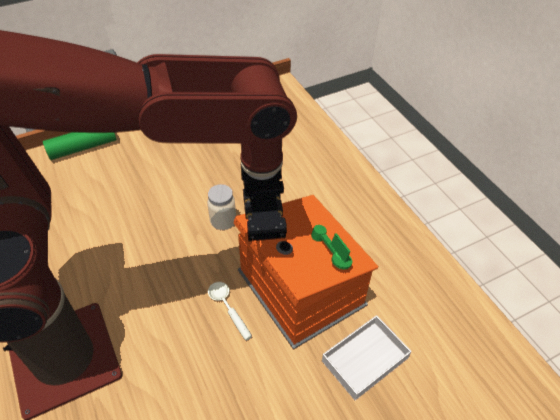

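The lid is partly down under the finger. The button at (285,247) and the guard are clear, so I'll keep pushing.

```bash
python3 -m crank '[[[0,0,0.01],0,-1],[[0,0,0.01],0,-1],[[0,0,0.01],0,-1],[[0,0,0.008],0,-1],[[0,0,0.004],0,-1],[[0,0,0],0,-1]]'
python3 -m crank '[[[0,0,0.002],0,-1],[[0,0,0.002],0,-1],[[0,0,0],0,-1]]'
```

```text
clock: 3.57
position: [483.6, -14.2, 163.8]
tcp_rot: [-0.001, 0.175, 0.985, 0.0]
ft_force: [0.5, 0.7, 0.2]
opening: 0.004
clock: 3.82
position: [484.7, -14.4, 161.5]
tcp_rot: [0.0, 0.174, 0.985, 0.0]
ft_force: [0.4, -0.5, -0.1]
opening: 0.005
```

```bash
python3 -m crank '[[[0,0,0.002],0,-1],[[0,0,0],0,-1]]'; python3 -m crank '[[[0,0,0.002],0,-1],[[0,0,0],0,-1]]'; python3 -m crank '[[[0,0,0.001],0,-1],[[0,0,0],0,-1],[[0,0,0],0,-1]]'
```

```text
clock: 3.98
position: [485.0, -14.4, 160.4]
tcp_rot: [0.001, 0.174, 0.985, -0.0]
ft_force: [-1.1, 1.3, 3.3]
opening: 0.005
clock: 4.15
position: [485.1, -14.5, 160.2]
tcp_rot: [0.001, 0.174, 0.985, -0.0]
ft_force: [-7.7, 1.8, 16.8]
opening: 0.005
clock: 4.4
position: [485.1, -14.5, 160.1]
tcp_rot: [0.001, 0.174, 0.985, -0.0]
ft_force: [-12.0, 1.7, 22.3]
opening: 0.006
```

Force has risen to 22 N at z = 160 mm, so the lid is on its stop. I'll retract and look.

```bash
python3 -m crank '[[[0,0,-0.004],0,-1],[[0,0,-0.03],0,-1],[[0,0,-0.04],0,-1],[[-0.03,0.01,-0.02],0,-1],[[0,0.04,0],0,-1],[[0,0.04,0],0,-1],[[0,0,0],0,-1],[[0,0,0],0,-1]]'
python3 - <<'E'
from h import *
for n in("side","top"):
    c=r.grab_frame(n)["color"]; 
    x0,y0,x1,y1=(225,180,385,310) if n=="side" else (280,140,440,265)
    cv2.imwrite(f"pics/{n}2.png",cv2.resize(c[y0:y1,x0:x1],None,fx=4.5,fy=4.5,interpolation=cv2.INTER_CUBIC))
E
```

```text
clock: 5.07
position: [543.9, 61.5, 250.3]
tcp_rot: [-0.0, 0.173, 0.985, -0.0]
ft_force: [0.7, -0.6, -0.1]
opening: 0.004
```

View pics/side2.png

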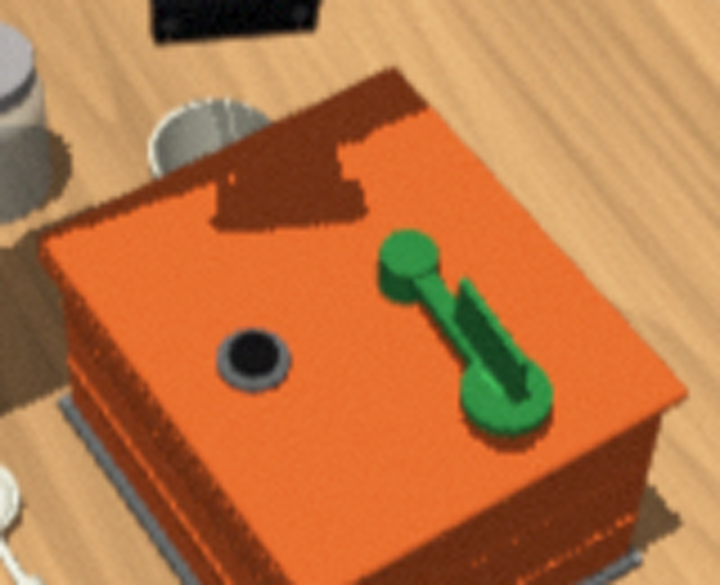

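View pics/top2.png

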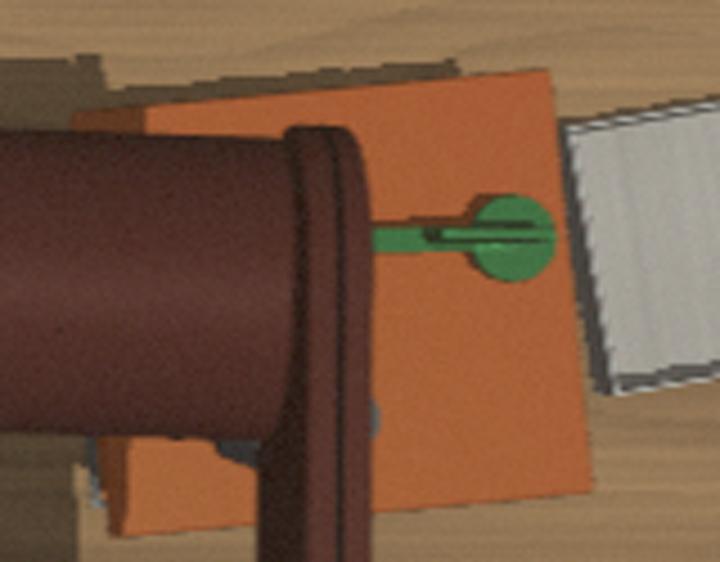

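The lid is shut: level in the side view, with the button at crop (253,355), the hub at (408,253) and the pad at (507,393). Next I'll measure the guard.

Run:
```python
from h import *
S=r.grab_frame("side");T=r.grab_frame("top")
q=lambda p:np.array(p)/4.5+(225,180)
hub=plane(S,q((408,253)),186);btn=plane(S,q((253,355)),171);pad=plane(S,q((507,392)),184)
padT=plane(T,np.array((514,238))/4.5+(280,140),184)
print(hub,btn,pad,padT,np.linalg.norm((hub-btn)[:2]),np.linalg.norm((hub-padT)[:2]))
f=(btn-hub)[:2];a=((pad+padT)/2-hub)[:2]; print("yaw",np.arctan2(-f[1],-f[0]),"guard",np.arctan2(a[1],a[0])-np.arctan2(f[1],f[0])+0)
print("model pivot",np.array([660.4,-66.4])+75*np.array([-.9962,-.0869]))
```

```text
[582.73992287 -73.97519614 186.        ] [492.44749897 -84.58379264 171.        ] [ 584.3435015  -164.61428796  184.        ] [ 583.9642065  -162.15499108  184.        ] 90.91349808056353 88.18829347210854
yaw 0.11695535230736091 guard 1.469653770385756
model pivot [585.685  -72.9175]
```

```bash
python3 -m crank '[[[0,0,0],-0.117,-1],[[0,0,0],-0.117,-1],[[0,0,0],-0.116,-1],[[-0.0086,-0.0253,0],0,-1],[[-0.0086,-0.0253,0],0,-1],[[-0.0086,-0.0253,0],0,-1],[[-0.0086,-0.0253,0],0,-1],[[-0.0086,-0.0253,0],0,-1],[[-0.0086,-0.0253,0],0,-1],[[-0.0086,-0.0253,0],0,-1],[[-0.0086,-0.0253,0],0,-1],[[0,0,0],0,-1]]'
python3 -m crank '[[[0,0,0],0,-1],[[0,0,0],0,-1]]'
```

```text
clock: 6.27
position: [612.3, -148.6, 250.2]
tcp_rot: [0.0, 0.003, 1.0, -0.001]
ft_force: [-0.1, 0.2, 0.1]
opening: 0.005
clock: 6.43
position: [611.6, -143.2, 250.3]
tcp_rot: [-0.0, 0.001, 1.0, 0.0]
ft_force: [0.2, 0.4, 0.3]
opening: 0.012
```

```bash
python3 -m crank '[[[0,0.002,0.025],0,-1],[[0,0,0.02],0,-1],[[0,0,0.009],0,-1],[[0,0,0],0,-1],[[0,0,0],0,-1]]'
python3 - <<'E'
from h import *
for n in("side",):
    c=r.grab_frame(n)["color"]; 
    x0,y0,x1,y1=(225,180,385,310)
    cv2.imwrite(f"pics/{n}3.png",cv2.resize(c[y0:y1,x0:x1],None,fx=4.5,fy=4.5,interpolation=cv2.INTER_CUBIC))
E
```

```text
clock: 6.85
position: [612.0, -140.0, 196.6]
tcp_rot: [-0.0, 0.0, 1.0, 0.0]
ft_force: [0.5, -0.4, 0.3]
opening: 0.008
```

View pics/side3.png

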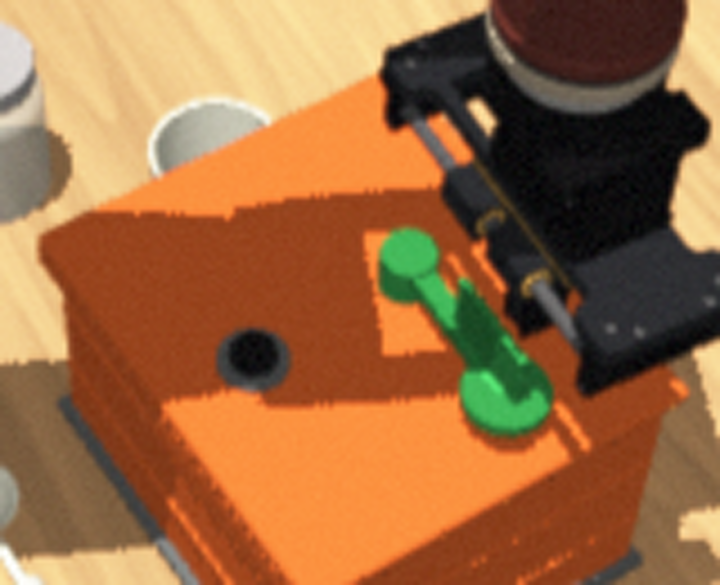

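The finger is behind the fin, which is undisturbed at crop (500,340). I'll push now.

```bash
python3 -m crank '[[[0.007,0,0],0,-1],[[0.007,0,0],0,-1],[[0.0055,-0.0007,0],0.08,-1],[[0.0055,-0.0007,0],0.08,-1],[[0.0055,-0.0007,0],0.08,-1],[[0.0055,-0.0007,0],0.08,-1],[[0.0055,-0.0007,0],0.08,-1],[[0.0055,-0.0007,0],0.08,-1],[[0.0055,-0.0007,0],0.08,-1],[[0.0055,-0.0007,0],0.08,-1],[[0,0,0],0,-1],[[0,0,0],0,-1]]'
python3 - <<'E'
from h import *
for n in("side",):
    c=r.grab_frame(n)["color"]; 
    x0,y0,x1,y1=(225,180,385,310)
    cv2.imwrite(f"pics/{n}4.png",cv2.resize(c[y0:y1,x0:x1],None,fx=4.5,fy=4.5,interpolation=cv2.INTER_CUBIC))
E
```

```text
clock: 7.9
position: [555.1, -134.0, 197.5]
tcp_rot: [0.001, 0.314, 0.949, -0.0]
ft_force: [0.8, -0.1, 0.3]
opening: 0.004
```

View pics/side4.png

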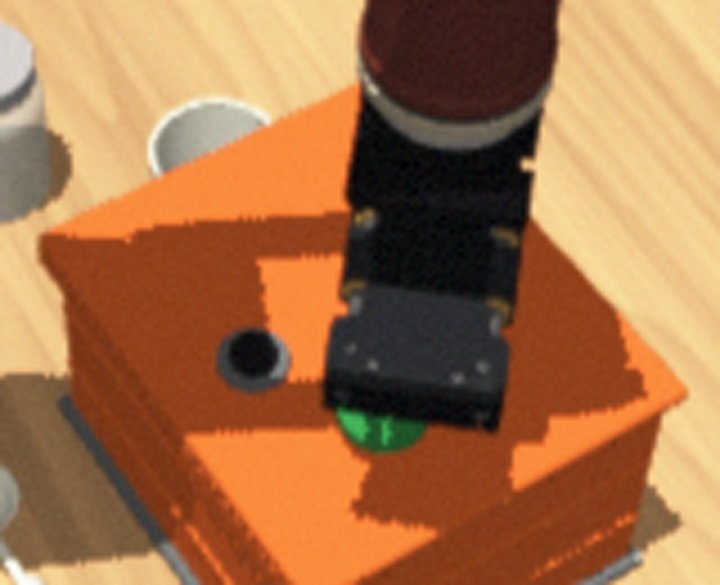

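The pad has moved to crop (380,410), about 0.84 rad from the goal. I'll push 0.72 of that, then look.

```bash
python3 -m crank '[[[0.0055,-0.0007,0],0.08,-1],[[0.0055,-0.0007,0],0.08,-1],[[0.0055,-0.0007,0],0.08,-1],[[0.0055,-0.0007,0],0.08,-1],[[0.0055,-0.0007,0],0.08,-1],[[0.0055,-0.0007,0],0.08,-1],[[0.0055,-0.0007,0],0.08,-1],[[0.0028,-0.0004,0],0.04,-1],[[0.0028,-0.0004,0],0.04,-1],[[0.0028,-0.0004,0],0.04,-1],[[0,0,0],0,-1],[[0,0,0],0,-1]]'
python3 - <<'E'
from h import *
for n in("side",):
    c=r.grab_frame(n)["color"]; 
    x0,y0,x1,y1=(225,180,385,310)
    cv2.imwrite(f"pics/{n}5.png",cv2.resize(c[y0:y1,x0:x1],None,fx=4.5,fy=4.5,interpolation=cv2.INTER_CUBIC))
E
```

```text
clock: 8.95
position: [523.6, -100.2, 196.7]
tcp_rot: [0.0, 0.612, 0.791, 0.0]
ft_force: [0.6, -0.3, 0.2]
opening: 0.003
```

View pics/side5.png

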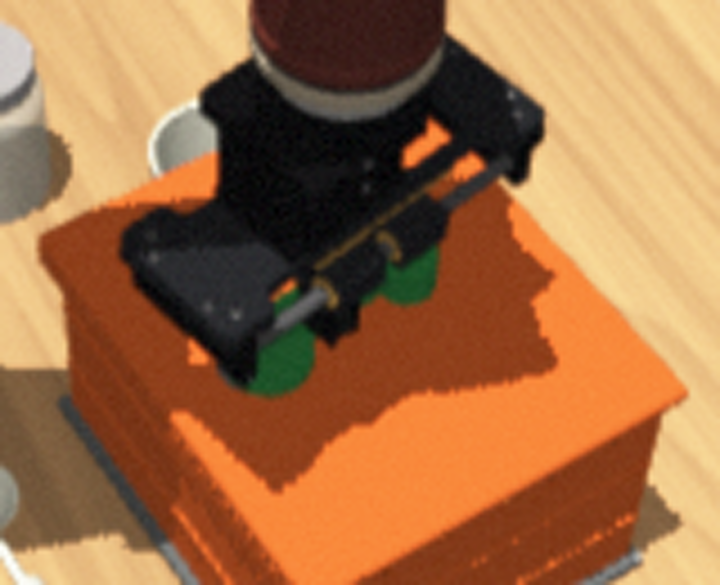

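```bash
python3 -m crank '[[[0.0034,-0.0005,0],0.05,-1],[[0.0034,-0.0005,0],0.05,-1],[[0.0028,-0.0004,0],0.04,-1],[[0,0,0],0,-1],[[0,0,0],0,-1],[[0,0,0],0,-1]]'
python3 -m crank '[[[-0.01,0,0],0,-1],[[-0.02,0,0],0,-1],[[0,0,-0.04],0,-1],[[0,0,-0.04],0,-1],[[-0.04,0,0],0,-1],[[-0.04,0,0],0,-1],[[-0.04,0.0,0],0,-1],[[-0.04,0.0,0],0,-1],[[0,0,0],0,-1],[[0,0,0],0,-1]]'
python3 - <<'E'
from h import *
for n in("side","top"):
    c=r.grab_frame(n)["color"]; 
    x0,y0,x1,y1=(225,180,385,310) if n=="side" else (280,140,440,265)
    cv2.imwrite(f"pics/{n}6.png",cv2.resize(c[y0:y1,x0:x1],None,fx=4.5,fy=4.5,interpolation=cv2.INTER_CUBIC))
E
```

```text
clock: 9.5
position: [520.2, -91.1, 196.6]
tcp_rot: [-0.0, 0.666, 0.746, 0.0]
ft_force: [-0.1, -0.9, -0.0]
opening: 0.003
clock: 10.33
position: [540.3, -282.6, 275.6]
tcp_rot: [-0.001, 0.668, 0.744, -0.0]
ft_force: [0.5, -0.3, -0.4]
opening: 0.005
```

View pics/side6.png

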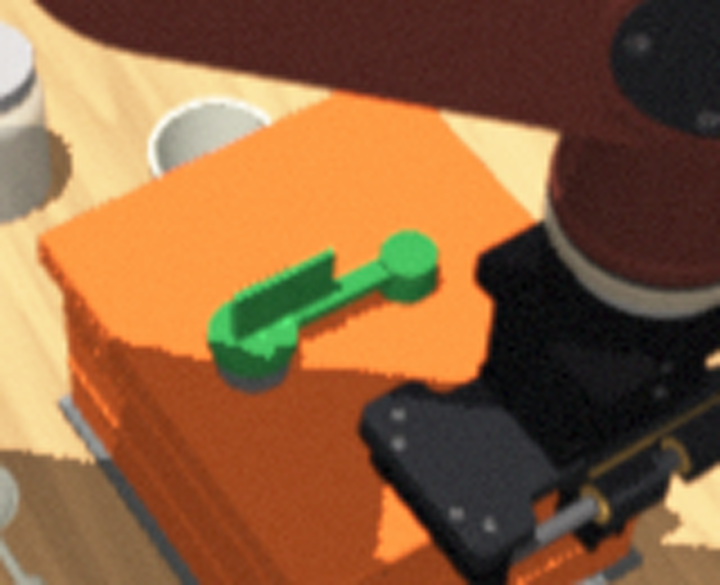

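View pics/top6.png

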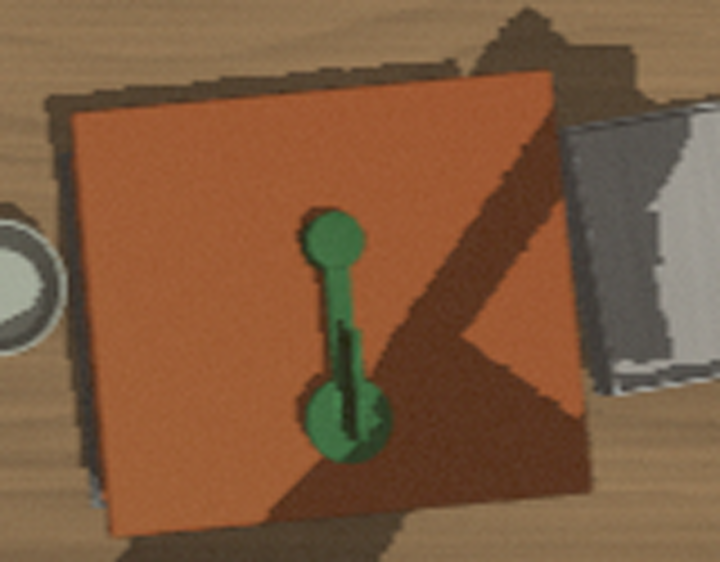

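Pad at top crop (349,419), hub at (335,240), and the button is hidden. I'll compare the arm direction with the lid's edges and the earlier button point.

Run:
```python
from h import *
S=r.grab_frame("side");T=r.grab_frame("top")
q=lambda p:np.array(p)/4.5+(225,180); t=lambda p:np.array(p)/4.5+(280,140)
hubT=plane(T,t((335,239)),186);padT=plane(T,t((349,419)),184)
hubS=plane(S,q((408,253)),186);padS=plane(S,q((253,334)),184)
c={k:plane(T,t(p),160) for k,p in dict(BL=(74,114),BR=(552,72),FL=(112,536),FR=(591,491)).items()}
an=lambda v:np.arctan2(v[1],v[0])
print("hub",hubT,hubS,"pad",padT,padS,"btn 492.4,-84.6")
print("corners",c)
print("lid yaw: L",an(c["BL"]-c["FL"]),"R",an(c["BR"]-c["FR"]),"F",an(c["FL"]-c["FR"])-np.pi/2,"B",an(c["BL"]-c["BR"])-np.pi/2)
print("arm yaw",an(hubT-padT),an(hubS-padS))
F=(c["FL"]+c["FR"])/2;B=(c["BL"]+c["BR"])/2;u=(B-F)/np.linalg.norm(B-F); print("len",np.linalg.norm(B-F),"btn from lid",F+50*u, "z check FL tri",)
```

```text
hub [583.29926515 -71.78219579 186.        ] [582.73992287 -73.97519614 186.        ] pad [493.43152465 -78.5987638  184.        ] [493.65960082 -81.85340303 184.        ] btn 492.4,-84.6
corners {'BL': array([649.32986597,  57.47665357, 160.        ]), 'BR': array([ 671.41985961, -189.38987878,  160.        ]), 'FL': array([433.27284121,  38.43191298, 160.        ]), 'FR': array([ 455.73407627, -207.3008791 ,  160.        ])}
lid yaw: L 0.08791958644367441 R 0.08285199976315633 F 0.09115182728547899 B 0.08924384076351388
arm yaw 0.07570614464608007 0.08820986177464446
len 216.66078274985708 btn from lid [494.32128948 -80.1702433  160.        ] z check FL tri
```

Run:
```python
from h import *
c=r.grab_frame("top")["color"]; a=cv2.imread("pics/top0.png")
for n,(x,y,w,h) in dict(cup=(262,187,34,34),jar=(220,226,32,32),spoon=(305,266,68,24),tray=(425,165,33,62)).items():
    m=cv2.matchTemplate(c[y-8:y+h+8,x-8:x+w+8],a[y:y+h,x:x+w],cv2.TM_CCOEFF_NORMED); _,v,_,l=cv2.minMaxLoc(m); print(n,v,np.array(l)-8)
print(r.read_state()["ft_force"]); r.finish_job()
```

```text
cup 0.9948499798774719 [0 0]
jar 0.9956188201904297 [0 0]
spoon 0.4414331316947937 [0 0]
tray 0.88433438539505 [0 0]
[-0.60016313 -0.098276    0.00827855]
the job is handed in; nothing more can be done
```

I pushed the lid shut with the closed fingertips on its bare left half. I then swept the guard round by its fin until the pad covered the button, backed off clear and handed the job in at about 10.5 s. The hand-in returns no verdict.

**Last checks**
- **Lid:** it was on its stop. Force rose to 22 N with the fingertip at z = 160 mm, which is where the shut lid's top should be. The shut lid measured 217 mm long in the top view, against 215 mm given.
- **Guard:** its angle came out between 0 and about 0.015 rad from straight. The pad centre was about 2–3 mm from the button as measured in the side view. Mixing the two views gives up to about 6 mm, because they disagree by 2–3 mm. Either way it is inside the 12 mm limit.
- **Button:** it was hidden under the pad. I could not measure its travel directly, but the fingers never went near it.
- **Jar, cup, tray, spoon:** cup, jar and tray matched their starting picture with no shift. The spoon's best match was also zero shift, but the score was weak (0.44). A shadow may be the cause, as the arm was never near the spoon, but I didn't confirm it.
- **Robot:** it read no contact force at the end.

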